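Change over the spring clips on a sanding jig

ROBOT

A 6-joint arm with a two-finger parallel gripper is mounted at the origin on a cart in front of the work surface, level with it; the furniture and walls round the work are solid. World frame = base frame: x ahead of the robot, y to its left, z up, the work surface at z = 0. Lengths are in mm, angles in rad, forces in N, time in s.
With the tool pointing down it reaches from about 275 to 750 mm from the base axis. Payload 10.2 kg.
Tool frame: the origin (TCP) lies at the very end of the fingers, on their centre line; the grasp point (between the pads) lies 19 mm behind it; z points along the fingers, x is the direction in which the jaws open and shut, and the axes are right-handed (so a half turn about z gives the same grasp; the last joint's range is limited). The gripper opens to 85 mm and grips with 20 to 120 N. Pads are 22 mm wide; open, the fingers measure 114 mm over their backs; the gripper's body (76 mm by 85 mm) begins 54 mm behind the grasp point. The pads swing forward as they close: fully open they stand 13 mm farther back than shut.
Start: joints at [-1.376, 0.313, 1.498, -0, 1.331, -0.223], TCP at [213.007, -479.853, 204.694] pointing down, gripper open.
Joint ranges: [-2.94, 2.94], [-0.97, 2.17], [0.19, 2.56], [-1.23, 4.37], [0.02, 3.11], [-2.88, 2.88]. Speed limits (rad/s): [2.39, 2.39, 3.01, 3.14, 3.14, 3.14].

INTERFACE

Orientations are given as a unit quaternion [w, x, y, z].
In Python, from rig import ctrl, cams gives the robot as it stands.
- The arm moves only by the tool play_rows, never from a script. Its argument "steps" is a list of rows, each a list of 2 entries, a list of its own where there are three numbers: the shift along the tool's x, y, z normalised to -1 to 1, where 1 is 0.75 m, then the turn, a rotation vector about the tool's x, y, z normalised to -1 to 1, where 1 is 45 degrees. A call has 1 to 20 rows; each row shifts and turns the commanded pose from where the row before left it, along the tool's axes as they then stand; what a row does not reach is not made up. A row lasts 1/10 s, in which the tool goes at most 50 mm and 8.59 degrees, less where a joint would pass 70% of its speed; a pose out of reach is approached as far as the arm can. A call with a number of a shift or a turn outside -1 to 1 is refused whole. A call with a gripper value outside its range is refused whole. "grip" is the closure, from 0 (fully open) to 1 (shut), set as the call begins (left out, the last holds). The fingers move at their own pace and stop on an object; "squeeze" is the grip in N (left out, the last holds). Time passes only in rows, so rows that do not move let the fingers close. It gives the time, the measured TCP pose, the force and the opening at its end, in the units of the state.
- ctrl.sense(): the state, without advancing time (a new reading comes with each control period).
- cams.capture(name): name is "scene" or "side" or "wrist"; returns the picture (400x640x3 uint8, red, green, blue); there is no depth.
- cams.camera_info(name): a dict with "fx", "fy", "cx", "cy" (pixels), "xyz" and "attitude" of the camera in the world. Camera axes: x right, y up, looking along -z (the intrinsics and any distortion apply to the point x, -y, -z); pixel columns grow to the right and rows downward; lengths in mm; the calibration is good to about 2 mm. A picture is of the moment at which its call begins: read the wrist's pose just before it. camera_info takes no time and is no camera call; for the wrist camera it gives the pose at the moment of the call.
- ctrl.finish_job(): hands the job in, once; it reports no verdict.
Trained networks look in the newest picture that a camera, given by its name, has taken for a name from the list of things; names that differ only in an ending like _2 or _b are one class to them, and where a whole thing is asked for, a point or a joint stands for the part that bears it (a point fixed in the world has none). Each returns a list of dicts, best first, with "p" (0 to 1); they miss things now and then, are a little off and sometimes report something else, mostly with a low value. They report only what shows in the picture. A call takes as long as a camera call.
- cams.search_frame(camera, thing): "rect" ([centre column, centre row, width, height] in pixels, round what is visible of it).
- cams.tip_of(camera, thing): "pixel" ([column, row] in pixels: a listed point, or the origin of a listed thing).
The state is a dict: "time_s": time; "joints": joint angles; "dq": joint speeds; "tau": joint torques, N m; "eef_pos": TCP position; "ee_rot": TCP orientation; "force": force on the tool from outside, world axes, zero at the start; "wrist_torque": the same for the moment, N m; "grip_width": opening from 0.0 (shut) to 1.0 (fully open).
Only numpy, scipy, OpenCV 4.12 (cv2) and the standard library are available. Lean on these libraries where they do the work, as an engineer would, in place of code of your own. Each camera call takes 0.05 s, during which the arm holds its last target.

TASK

The plywood piece in the jig must be freed at its right end for sanding without ever being let go: first swing the open left-hand clip by its red knob round its pivot screw onto the piece until it comes up against its orange-tipped stop screw, and keep it lightly against the stop for a moment (the stop is set differently each time: feel for it, with less than 18 N on the stop). Then swing the right-hand clip off the piece until its toe is well clear, at least 25 mm beyond the end. Leave the left clip clamping, the piece in its nest and the other things alone.

Things in the scene. Friction and masses are not known exactly. Their poses are not given: they have to be found in the camera images.
- jig: Plywood base board fixed to the bench, x -55 to +110, y -140 to +140, 12 mm thick. Origin at its underside in the middle of the nest (low steel corner stops, 9 mm high); x away from the robot towards the pivot screws, y left, z up. Pivots at x +85, y +80 (left clip) and -80 (right clip), heads 55 mm above the bench.
- work_piece: Loose plywood piece 68 (x) x 110 (y) x 18 mm lying in the nest with about 1.5 mm play all round; origin at the centre of its underside, axes as the jig's. Its top is 30 mm above the bench, its left and right end edges at y +55 and -55.
- left_leaf: Left spring clip: steel arm 14 wide, 8 high, round black rubber toe (radius 12). Origin on the pivot axis 42 mm above the bench; arm along its own -x, z up. Pivot friction 0.12 N m. At rest the toe's underside is 28 mm above the bench, 2 mm below the piece's top; pushed sideways it rides up over the edge (up to 15 N at the knob), then presses down 3 to 4 N. Can also be lifted by the knob.
- right_leaf: Right spring clip, the mirror image of the left one: same sizes, spring and frame (arm along its own -x). It starts on the piece and has no stop screw.
- left_knob (a point): Top of the left clip's red round knob, 16 mm across, upright, 70 mm from the pivot axis; the knob reaches from 48 to 85 mm above the bench (knob top = this point). Sliding the clip over the piece takes 4 to 9 N at the knob, before the stop adds more; free of the piece about 2 N.
- right_knob (a point): Top of the right clip's red knob, the same as the left.
- left_toe (a point): Lowest point of the left clip's rubber toe, 105 mm from the pivot axis along the arm.
- right_toe (a point): Lowest point of the right clip's rubber toe, 105 mm from the pivot axis.
- left_clip (a joint): Turn of the left clip about its pivot, rad: 0 = arm along the jig's -x, positive = inward over the piece (toe towards jig -y), negative = open to the left; range -0.9 to 0.7. The toe meets the piece's edge at 0.1 to 0.2, is wholly on top from 0.26; the stop is met somewhere from 0.32 to 0.58.
- right_clip (a joint): Turn of the right clip, rad: 0 = arm along the jig's -x, positive = inward over the piece (toe towards jig +y), negative = swung open to the right; range -0.9 to 0.7. Its toe is 25 mm beyond the piece's end at 0 and farther out at negative values.
- left_stop: Aluminium stop block 18 x 16 x 38 mm on the jig board (origin under it) at jig x +51, y +22. A screw with an orange rubber tip 13 mm across sticks out to the left, 42 mm above the bench, and meets the left arm 38 mm from the pivot. How far it is turned out (8 mm range) is not measured. The tip yields 1 mm for 6 N; 1 N on the stop is about 0.54 N at the knob.
- sander: Bystander: cork sanding block 65 x 112 x 30 mm lying to the right of the jig; origin at the centre of its underside.
- pencil: Bystander: red pencil 155 mm long lying to the right of the jig; origin at the centre of its underside.
- driver: Bystander: screwdriver with a blue handle, 168 mm long, lying to the right of the jig; origin at the centre of its underside.

How it is judged:
By the outcome, as a careful person would: the job done as asked, in the order asked, and still so for the second after the job is handed in, with the robot touching nothing.
It also fails if it takes over 53 s, if anything falls off the work surface, if the arm or the gripper's body presses on something with over 40 N, if the wrist force passes 120 N, or if a joint passes its speed limit or range.

## Working session

There is one attempt and no reset: what is moved stays moved. The work goes in short steps, Python scripts to look and compute and a tool call to move; the robot and the scene stay as the last step left them, time stands still between calls to the robot, and variables do not carry over. Pictures are saved under pics/ and viewed, and the job is handed in when it is done.

Besides the shell and the picture viewer there is one more tool, called after ">>>" as name([rows], argument=value, ...), one row to a line, values as JSON. play_rows: Moves the arm, as the interface text tells. Its arguments: {"type":"object","properties":{"steps":{"type":"array"},"grip":{"type":"number"},"squeeze":{"type":"number"}},"required":["steps"]}

```bash
mkdir -p pics; ls; cat > h.py <<'E'
import numpy as np, cv2
from rig import ctrl, cams
from scipy.spatial.transform import Rotation as R
def rot(q): return R.from_quat([q[1],q[2],q[3],q[0]]).as_matrix()
def ray(ci,px):
    d=np.array([(px[0]-ci['cx'])/ci['fx'],-(px[1]-ci['cy'])/ci['fy'],-1.])
    return np.array(ci['xyz'],float),rot(ci['attitude'])@d
def atz(ci,px,z):
    o,d=ray(ci,px); return o+d*(z-o[2])/d[2]
def proj(ci,p):
    c=rot(ci['attitude']).T@(np.array(p)-np.array(ci['xyz']))
    return ci['cx']+ci['fx']*c[0]/-c[2], ci['cy']+ci['fy']*-c[1]/-c[2]
def save(n,im): cv2.imwrite('pics/'+n+'.png',im[:,:,::-1])
E
python3 - <<'E'
from h import *
for n in ['scene','side']:
    im=cams.capture(n); save(n+'0',im); ci=cams.camera_info(n); print(n,ci)
    for t in ['left_knob','right_knob','left_toe','right_toe','jig','work_piece','left_leaf','right_leaf','left_stop']:
        r=cams.tip_of(n,t)
        if r: 
            r=r[0]; z={'left_knob':85,'right_knob':85,'left_toe':28,'right_toe':30,'work_piece':12,'left_leaf':42,'right_leaf':42,'left_stop':12}.get(t,0)
            print(t,r['p'],np.round(r['pixel'],1),atz(ci,r['pixel'],z).round(1))
print(ctrl.sense())
E
```

```text
pics
scene {'fx': 417.0440550191232, 'fy': 417.0440550191232, 'cx': 319.3653423497549, 'cy': 203.8476179769316, 'xyz': array([220.20016501, 641.90137156, 787.90065891]), 'attitude': array([-0.23313715, -0.10672979,  0.37339575,  0.89153319])}
left_knob 0.98 [257.4 263.2] [612.8 240.8  85. ]
right_knob 0.56 [316.3 231.2] [549.2 102.2  85. ]
left_toe 0.59 [271.8 292.5] [571.3 257.5  28. ]
right_toe 0.6 [320.  258.5] [525.5 128.6  30. ]
jig 0.8 [301.4 269.6] [559.3 157.7   0. ]
work_piece 0.9 [300.7 273.1] [550.4 174.2  12. ]
left_leaf 0.8 [252.2 253.7] [663.3 199.8  42. ]
right_leaf 0.59 [308.8 220.7] [602.8  48.   42. ]
left_stop 0.57 [269.1 294.1] [581.5 255.6  12. ]
side {'fx': 392.3251302721146, 'fy': 392.3251302721146, 'cx': 321.2799291427523, 'cy': 197.33038037210855, 'xyz': array([ 316.71769221, -709.18625866,  407.65322864]), 'attitude': array([ 0.81722658,  0.54643361, -0.09391924, -0.1572584 ])}
right_knob 0.58 [292.5 187.9] [549.3  92.4  85. ]
right_toe 0.78 [280.4 208.1] [523.7 114.7  30. ]
jig 0.88 [286.4 209.1] [552.4 168.1   0. ]
work_piece 0.94 [284.1 204.5] [548.1 171.7  12. ]
left_leaf 0.65 [321.5 187.6] [649.5 171.   42. ]
right_leaf 0.76 [314.9 207.1] [591.4  62.4  42. ]
left_stop 0.63 [306.7 203.4] [602.8 155.5  12. ]
{'time_s': 1.0, 'joints': array([-1.37640695e+00,  3.12940479e-01,  1.49767382e+00,  4.95078724e-06,
        1.33096718e+00, -2.23401988e-01]), 'dq': array([-0.00032176, -0.00012729, -0.00140651,  0.0003745 , -0.00052142,
       -0.00054688]), 'tau': array([ 1.62411891e-05, -4.12165618e+01, -2.59895307e+01, -2.16864241e-04,
        5.07657169e-04, -2.65887041e-05]), 'eef_pos': array([ 213.00924568, -479.87398584,  204.68331924]), 'ee_rot': array([ 2.33490052e-06,  8.38373933e-01, -5.45095541e-01,  5.62039218e-06]), 'force': array([-0.1083683 , -0.23835701,  0.3427499 ]), 'wrist_torque': array([-0.04938736,  0.03289667, -0.02706651]), 'grip_width': 1.002046391647591}
```

```bash
python3 - <<'E'
import cv2
a=cv2.imread('pics/scene0.png'); b=cv2.imread('pics/side0.png')
cv2.imwrite('pics/sc1.png',cv2.resize(a[190:340,200:400],None,fx=4,fy=4,interpolation=cv2.INTER_CUBIC))
cv2.imwrite('pics/sd1.png',cv2.resize(b[130:280,200:400],None,fx=4,fy=4,interpolation=cv2.INTER_CUBIC))
E
```

```text
(no output)
```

View pics/sc1.png

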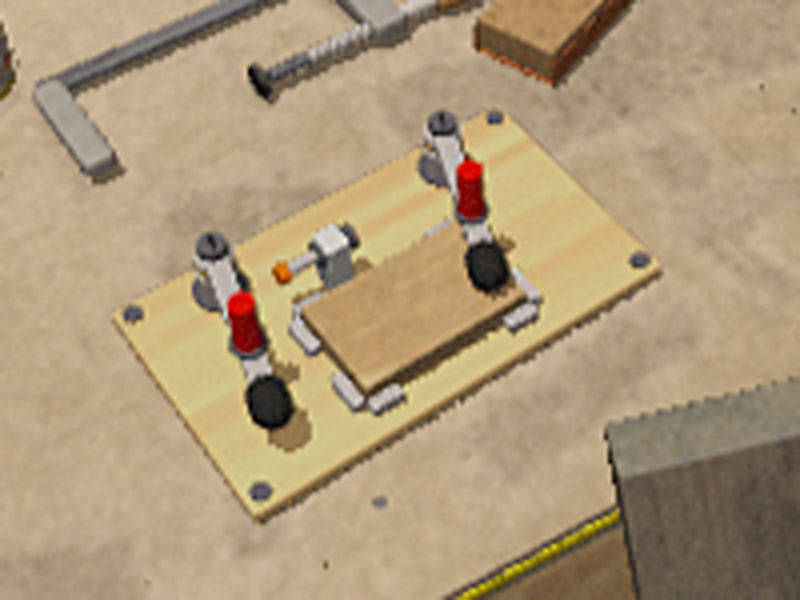

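View pics/sd1.png

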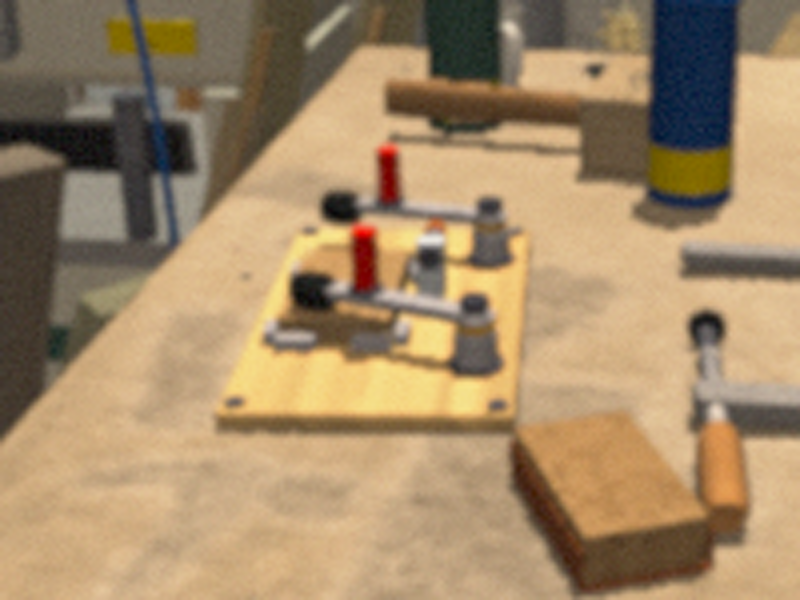

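View pics/scene0.png

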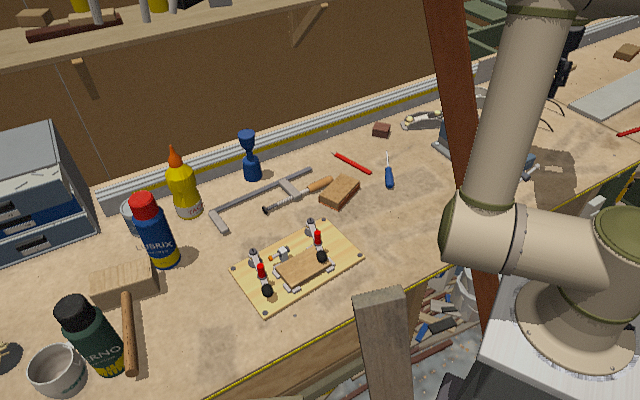

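```bash
cat > fit.py <<'E'
from h import *
from scipy.optimize import least_squares
def model(p):
    x,y,a,tl,tr=p
    J=lambda v:(x+np.cos(a)*v[0]-np.sin(a)*v[1], y+np.sin(a)*v[0]+np.cos(a)*v[1], v[2])
    d={'cLB':(110,140,12),'cLF':(-55,140,12),'cRF':(-55,-140,12),'cRB':(110,-140,12),'pL':(85,80,55),'pR':(85,-80,55)}
    for s,t,S in((1,tl,'L'),(-1,tr,'R')):
        for n,r,z in(('k',70,85),('t',105,37)):
            d[n+S]=(85-r*np.cos(t),s*(80-r*np.sin(t)),z)
    return {k:J(v) for k,v in d.items()}
E
python3 - <<'E'
from fit import *
sc={'cLB':(113,320),'cLF':(258,515),'cRF':(660,268),'cRB':(505,112),'pL':(212,240),'pR':(442,118),'kL':(241,298),'kR':(469,167)}
sd={'cRF':(218,420),'cRB':(513,412),'pL':(489,201),'pR':(474,299),'kL':(387,149),'kR':(364,229)}
ob=[('scene',k,(u/4+200,v/4+190)) for k,(u,v) in sc.items()]+[('side',k,(u/4+200,v/4+130)) for k,(u,v) in sd.items()]
ci={n:cams.camera_info(n) for n in('scene','side')}
def f(p):
    m=model(p); return np.concatenate([np.array(proj(ci[c],m[k]))-o for c,k,o in ob])
r=least_squares(f,[555,165,0,-.1,.3],loss='soft_l1')
print(r.x.round(3)); 
for o,e in zip(ob,f(r.x).reshape(-1,2)): print(o[:2],e.round(1))
for k,v in model(r.x).items(): print(k,np.round(v,1))
E
```

```text
[ 5.50064e+02  1.59047e+02 -4.19000e-01 -2.48000e-01  3.93000e-01]
('scene', 'cLB') [-0.7 -2.8]
('scene', 'cLF') [-0.3 -0.5]
('scene', 'cRF') [ 1.2 -2.4]
('scene', 'cRB') [-1.9 -3.3]
('scene', 'pL') [ 0.1 -0.1]
('scene', 'pR') [ 0.1 -0.5]
('scene', 'kL') [0.1 0.1]
('scene', 'kR') [-0.1 -0.2]
('side', 'cRF') [-2.  -2.6]
('side', 'cRB') [ 0.2 -0.1]
('side', 'pL') [-0.7 -1.2]
('side', 'pR') [-0.5 -1.4]
('side', 'kL') [-0.6 -1.1]
('side', 'kR') [-0.7 -0.6]
cLB [707.5 242.2  12. ]
cLF [556.7 309.3  12. ]
cRF [442.9  53.5  12. ]
cRB [593.6 -13.6  12. ]
pL [660.2 197.6  55. ]
pR [595.2  51.4  55. ]
kL [605.2 240.9  85. ]
tL [577.7 262.5  37. ]
kR [547.  102.2  85. ]
tR [523.  127.6  37. ]
```

View pics/side0.png

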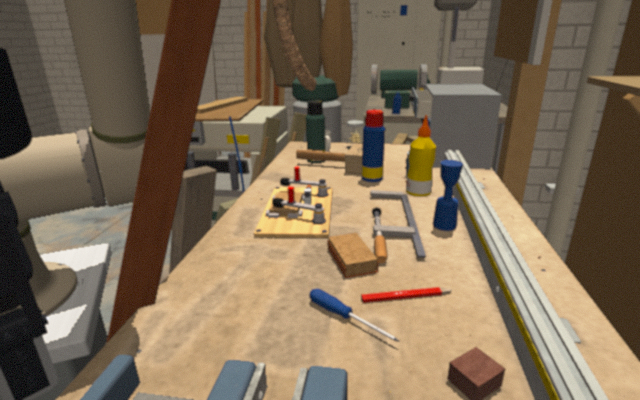

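```bash
python3 - <<'E'
from h import *
cs,cd=cams.camera_info('scene'),cams.camera_info('side')
for c in(cs,cd): print(c['xyz'].round(),(rot(c['attitude'])@[0,0,-1]).round(2))
def plane(c,a,b):
    o,d1=ray(c,a);_,d2=ray(c,b); n=np.cross(d1,d2); n/=np.linalg.norm(n); return n,n@o
def line(A,B):
    d=np.cross(A[0],B[0]); d/=d[2]
    out=[]
    for z in(0,300,600): out.append(np.linalg.solve([A[0],B[0],[0,0,1]],[A[1],B[1],z]).round())
    return out
# rust post: center lines
print(line(plane(cs,(445,0),(489,250)),plane(cd,(195,0),(140,290))))
print(line(plane(cs,(424,0),(470,250)),plane(cd,(174,0),(117,290))))
def tri(a,b):
    o1,d1=ray(cs,a);o2,d2=ray(cd,b)
    t=np.linalg.lstsq(np.c_[d1,-d2],o2-o1,rcond=None)[0]
    p,q=o1+d1*t[0],o2+d2*t[1]; return ((p+q)/2).round(),np.linalg.norm(p-q).round()
print(tri((380,292),(195,170)))
E
```

```text
[220. 642. 788.] [ 0.36 -0.62 -0.7 ]
[ 317. -709.  408.] [ 0.33  0.86 -0.39]
[array([ 213., -161.,    0.]), array([ 318., -121.,  300.]), array([422., -81., 600.])]
[array([183.,  30.,   0.]), array([292.,  42., 300.]), array([400.,  54., 600.])]
(array([350., 205., 121.]), np.float64(2.0))
```

```bash
python3 - <<'E'
from h import *
save('w0',cams.capture('wrist')); c=cams.camera_info('wrist'); print(c, rot(c['attitude']).round(3))
s=ctrl.sense(); print(rot(s['ee_rot']).round(3))
E
```

```text
{'fx': 287.87958862663834, 'fy': 287.87958862663834, 'cx': 321.37542466671437, 'cy': 200.24284189716948, 'xyz': array([ 288.92859495, -446.29801358,  373.48514997]), 'attitude': array([ 0.82727167, -0.13740392,  0.08907062, -0.53740876])} [[ 0.407  0.865  0.295]
 [-0.914  0.385  0.132]
 [ 0.    -0.323  0.946]]
[[ 0.406 -0.914  0.   ]
 [-0.914 -0.406 -0.   ]
 [ 0.     0.    -1.   ]]
```

View pics/w0.png

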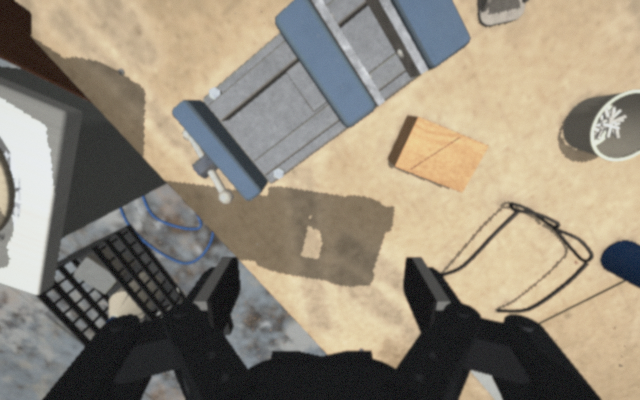

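```bash
python3 - <<'E'
from h import *
cw=cams.camera_info('wrist')
for px in[(0,10),(20,40),(40,70),(0,60),(25,5),(40,60),(80,70),(140,90),(165,180),(320,350)]: print(px,atz(cw,px,0).round())
im=cv2.imread('pics/w0.png'); cv2.imwrite('pics/w0c.png',cv2.resize(im[:200,:200],None,fx=3,fy=3))
E
```

```text
(0, 10) [232. -79.   0.]
(20, 40) [ 210. -102.    0.]
(40, 70) [ 186. -127.    0.]
(0, 60) [178. -82.   0.]
(25, 5) [ 248. -104.    0.]
(40, 60) [ 197. -125.    0.]
(80, 70) [ 205. -170.    0.]
(140, 90) [ 212. -240.    0.]
(165, 180) [ 114. -295.    0.]
(320, 350) [ -69. -603.    0.]
```

View pics/w0c.png

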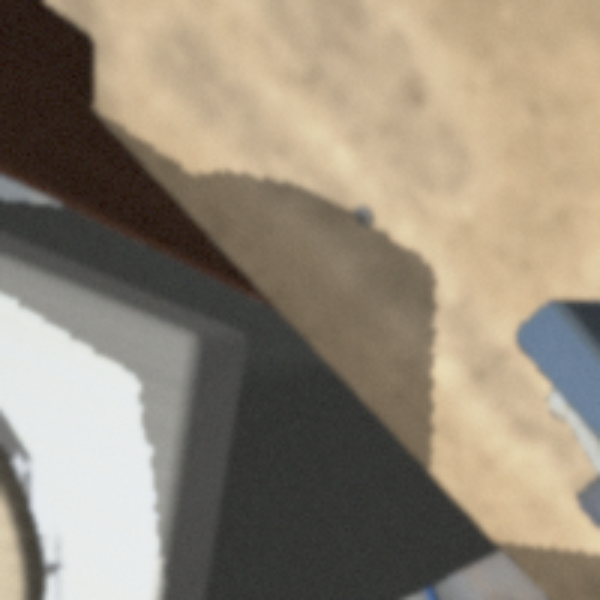

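```bash
python3 - <<'E'
from h import *
cs,cd,cw=[cams.camera_info(n) for n in('scene','side','wrist')]
def plane(c,a,b):
    o,d1=ray(c,a);_,d2=ray(c,b); n=np.cross(d1,d2); n/=np.linalg.norm(n); return n,n@o
def line(A,B):
    return [np.linalg.solve([A[0],B[0],[0,0,1]],[A[1],B[1],z]).round() for z in(-300,0,300,600,900)]
SL=plane(cs,(423,0),(459,200)); SR=plane(cs,(465,0),(487,150))
DL=plane(cd,(172,0),(114,295)); DR=plane(cd,(219,0),(165,275))
for A,B in((SL,DR),(SR,DL)):
    L=line(A,B); print(L); print([np.round(proj(cw,p)) for p in L[:3]])
im=cv2.imread('pics/scene0.png'); cv2.imwrite('pics/s0c.png',cv2.resize(im[:,380:640],None,fx=1.5,fy=1.5))
im=cv2.imread('pics/side0.png'); cv2.imwrite('pics/d0c.png',cv2.resize(im[:,:260],None,fx=1.5,fy=1.5))
E
```

```text
[array([ 148., -140., -300.]), array([ 251., -116.,    0.]), array([353., -93., 300.]), array([455., -70., 600.]), array([557., -47., 900.])]
[array([169., 104.]), array([37.,  8.]), array([-20297., -14739.])]
[array([  67., -179., -300.]), array([ 177., -153.,    0.]), array([ 286., -127.,  300.]), array([ 395., -101.,  600.]), array([505., -75., 900.])]
[array([177., 145.]), array([62., 87.]), array([-2649., -1260.])]
```

View pics/s0c.png

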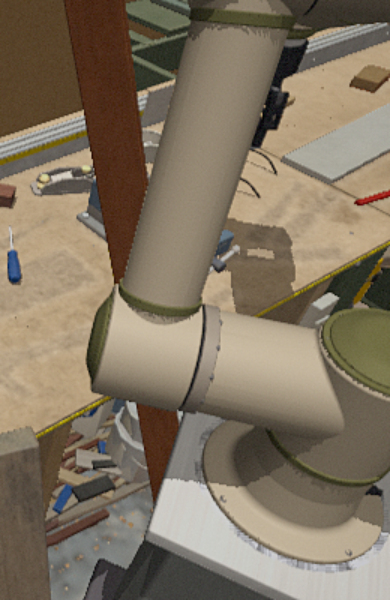

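View pics/d0c.png

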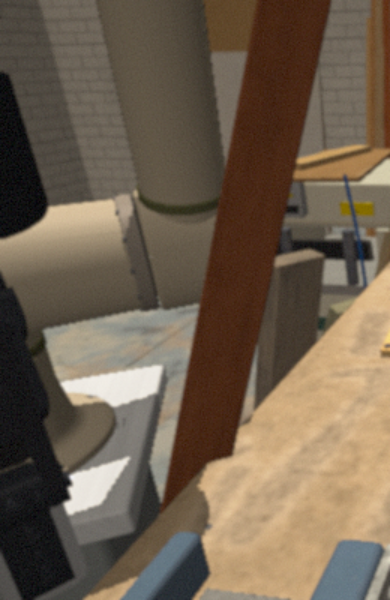

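>>> play_rows([
  [[0,0,-0.06],[0,0,0]],
  [[0,0,-0.06],[0,0,0]],
  [[0,0,-0.06],[0,0,0]],
  [[0,0,-0.06],[0,0,0]],
])

```text
time_s: 1.45
eef_pos: [212.9, -479.4, 386.7]
ee_rot: [0.0, 0.838, -0.545, 0.0]
force: [0.8, -0.7, 0.9]
grip_width: 1.0
```

```bash
python3 - <<'E'
from h import *
s=ctrl.sense(); print(s['time_s'],s['joints'].round(4),s['eef_pos'].round(2),s['grip_width'])
E
```

```text
1.45 [-1.3764  0.2637  1.0999  0.      1.7776 -0.2234] [ 212.94 -479.43  386.72] 0.9999585806448626
```

>>> play_rows([
  [[-0.06,0,-0.03],[0,0,0]],
  [[-0.06,0,-0.03],[0,0,0]],
  [[-0.06,0,-0.03],[0,0,0]],
  [[-0.02,0,-0.02],[0,0,0]],
], grip=0.8)

```text
time_s: 1.85
eef_pos: [151.8, -340.7, 469.4]
ee_rot: [0.002, 0.838, -0.545, 0.001]
force: [-0.1, 0.6, 0.8]
grip_width: 0.326
```

```bash
python3 - <<'E'
from h import *
s=ctrl.sense(); print(s['time_s'],s['joints'].round(4),s['eef_pos'].round(2),s['grip_width'])
save('s2',cams.capture('scene'));save('d2',cams.capture('side'))
E
```

```text
1.85 [-1.4687e+00 -6.9000e-02  1.2574e+00 -2.0000e-04  1.9486e+00 -3.1570e-01] [ 151.76 -340.69  469.4 ] 0.3260067227536639
```

View pics/s2.png

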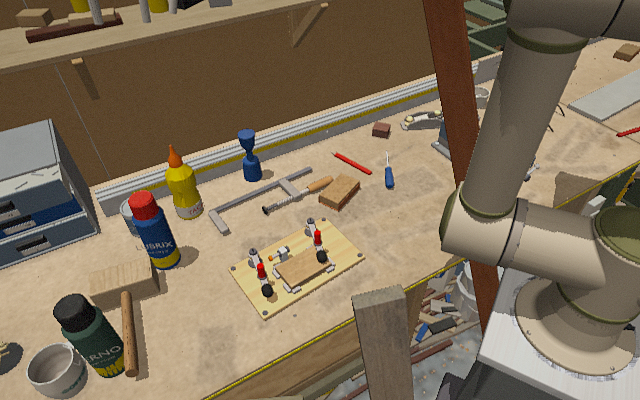

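View pics/d2.png

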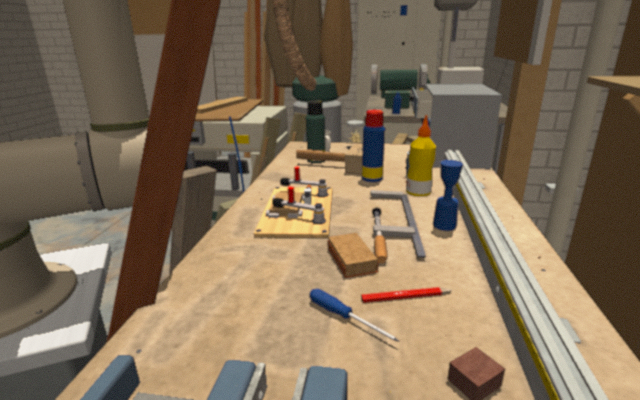

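```bash
python3 - <<'E'
import numpy as np
D=[(512.0,204.7,.313,1.4977,1.331),(np.sqrt(212.94**2+479.43**2-116.3**2),386.72,.2637,1.0999,1.7776),(np.sqrt(151.76**2+340.69**2-116.3**2),469.4,-.069,1.2574,1.9486)]
A=[];b=[]
for r,z,a,c,d in D:
    s=a+c;t=s+d
    A+=[[1,0,np.sin(a),np.sin(s),np.cos(s)],[0,1,np.cos(a),np.cos(s),-np.sin(s)]];b+=[r,z]
x,res,*_=np.linalg.lstsq(np.array(A),np.array(b),rcond=None);print(x.round(1),res, (np.array(A)@x-b).round(1))
x,res,*_=np.linalg.lstsq(np.array(A)[:,1:],np.array(b),rcond=None);print(x.round(1),res)
E
```

```text
[  0.9 -77.2 435.3 397.6  38.9] [0.00716201] [-0.  -0.   0.   0.1 -0.  -0. ]
[-77.5 435.9 398.4  39.3] [0.17261149]
```

```bash
python3 - <<'E'
from h import *
cs=cams.camera_info('scene')
for z in (100,130,160,190,220,250): print(z,[np.round(proj(cs,(o*.981,o*.194,z))) for o in(116,190)])
for z in (600,650,700): print(z,np.round(proj(cs,(116*.981,116*.194,z))))
E
```

```text
100 [array([527., 279.]), array([488., 270.])]
130 [array([532., 270.]), array([492., 261.])]
160 [array([538., 260.]), array([496., 251.])]
190 [array([544., 250.]), array([501., 241.])]
220 [array([550., 239.]), array([506., 230.])]
250 [array([556., 228.]), array([511., 218.])]
600 [673.  20.]
650 [701. -29.]
700 [733. -86.]
```

>>> play_rows([
  [[-0.028,0,-0.043],[0,0,0]],
  [[-0.028,0,-0.043],[0,0,0]],
  [[-0.028,0,-0.043],[0,0,0]],
  [[-0.028,0,-0.043],[0,0,0]],
  [[0,-0.046,0],[0,0,-0.152]],
  [[-0.003,-0.046,0],[0,0,-0.152]],
  [[-0.003,-0.046,0],[0,0,-0.152]],
  [[0,0,0],[0,0,0]],
], grip=0.9)

```text
time_s: 2.75
eef_pos: [206.7, -209.2, 595.4]
ee_rot: [-0.0, 0.924, -0.383, 0.0]
force: [0.4, -0.1, 0.1]
grip_width: 0.096
```

```bash
python3 - <<'E'
from h import *
s=ctrl.sense(); p=s['eef_pos']; print(s['time_s'],s['joints'].round(4),p.round(2),s['grip_width'],np.hypot(p[0],p[1]),np.arctan2(p[1],p[0]))
print(rot(s['ee_rot']).round(3))
a=cams.capture('scene');b=cams.capture('side'); save('s3',a); save('d3',b)
w=cams.capture('wrist'); save('w3',w)
cv2.imwrite('pics/m3.png',cv2.resize(np.vstack([a,b])[:,:,::-1],(480,600)))
E
```

```text
2.75 [-1.1985e+00 -1.1230e-01  9.4100e-01  7.0000e-04  2.3131e+00 -4.1230e-01] [ 206.71 -209.21  595.43] 0.09646000229821988 294.10777384586135 -0.7914020294669477
[[ 0.707 -0.707  0.   ]
 [-0.707 -0.707  0.   ]
 [ 0.    -0.001 -1.   ]]
```

View pics/m3.png

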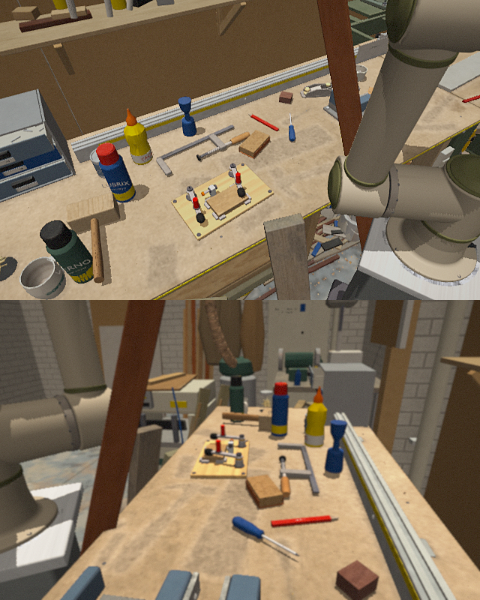

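View pics/w3.png

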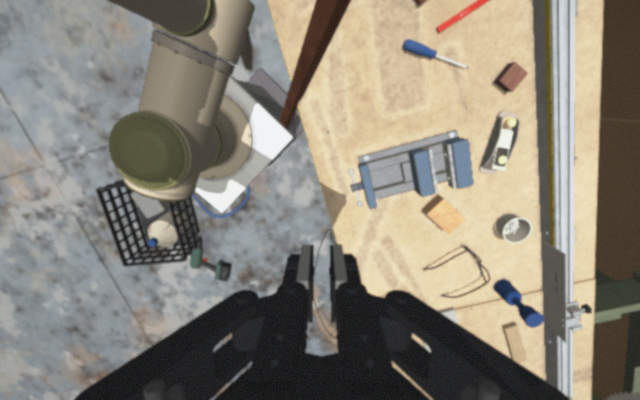

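```bash
python3 - <<'E'
from h import *
cw=cams.camera_info('wrist'); print(cw['xyz'].round())
for z in(0,100,200,300,400,450):
    print(z,np.round(proj(cw,(177+.364*z,-153+.087*z,z))),np.round(proj(cw,(251+.34*z,-116+.077*z,z))))
E
```

```text
[ 264. -154.  764.]
0 [298. 127.] [307.  95.]
100 [303. 116.] [314.  79.]
200 [309. 101.] [322.  57.]
300 [319.  78.] [335.  22.]
400 [336.  39.] [358. -35.]
450 [349.   9.] [376. -82.]
```

>>> play_rows([
  [[-0.007,0,-0.035],[0,0,0]],
  [[-0.006,0,-0.035],[0,0,0]],
  [[0,-0.023,0],[0,0,-0.076]],
  [[-0.003,-0.045,0],[0,0,-0.152]],
], grip=0.9)

```text
time_s: 3.3
eef_pos: [231.2, -167.4, 647.3]
ee_rot: [-0.001, 0.952, -0.305, -0.001]
force: [0.6, -0.8, -0.7]
grip_width: 0.1
```

```bash
python3 - <<'E'
from h import *
s=ctrl.sense(); p=s['eef_pos']; print(s['time_s'],s['joints'].round(4),p.round(2),s['force'],np.hypot(p[0],p[1]),np.arctan2(p[1],p[0]))
w=cams.capture('wrist'); save('w4',w)
E
```

```text
3.3 [-1.0463e+00 -3.1900e-02  6.9510e-01 -2.0000e-04  2.4811e+00 -4.2640e-01] [ 231.17 -167.4   647.32] [ 0.5663282  -0.82181917 -0.7042571 ] 285.4133422699593 -0.626746452357521
```

View pics/w4.png

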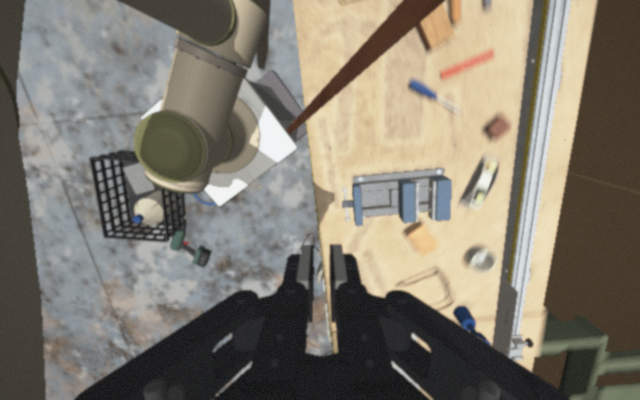

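```bash
python3 - <<'E'
from h import *
cw=cams.camera_info('wrist'); print(cw['xyz'].round())
for z in(0,200,300,400,450,500,550):
    print(z,np.round(proj(cw,(177+.364*z,-153+.087*z,z))),np.round(proj(cw,(251+.34*z,-116+.077*z,z))))
E
```

```text
[280. -95. 817.]
0 [303. 142.] [317. 115.]
200 [320. 128.] [339.  93.]
300 [335. 116.] [357.  74.]
400 [357.  98.] [385.  46.]
450 [373.  85.] [406.  25.]
500 [394.  67.] [435.  -5.]
550 [425.  42.] [477. -48.]
```

>>> play_rows([
  [[-0.003,-0.045,0],[0,0,-0.152]],
  [[-0.003,-0.045,0],[0,0,-0.152]],
  [[-0.003,-0.045,0],[0,0,-0.152]],
  [[-0.003,-0.045,0],[0,0,-0.152]],
  [[-0.003,-0.045,0],[0,0,-0.152]],
  [[-0.003,-0.045,0],[0,0,-0.152]],
  [[-0.003,-0.045,0],[0,0,-0.152]],
  [[-0.003,-0.045,0],[0,0,-0.152]],
  [[0,0,0],[0,0,0]],
])

```text
time_s: 4.25
eef_pos: [264.2, 95.3, 648.6]
ee_rot: [0.0, 0.985, 0.172, 0.001]
force: [-0.3, -0.2, -0.2]
grip_width: 0.096
```

```bash
python3 - <<'E'
from h import *
s=ctrl.sense(); p=s['eef_pos']; print(s['time_s'],s['joints'].round(4),p.round(2),s['force'],np.hypot(p[0],p[1]),np.arctan2(p[1],p[0]))
print(rot(s['ee_rot']).round(3))
a=cams.capture('scene');save('s5',a)
w=cams.capture('wrist'); save('w5',w)
E
```

```text
4.25 [-8.1100e-02 -4.2500e-02  7.0040e-01  3.0000e-04  2.4824e+00 -4.2620e-01] [264.22  95.27 648.58] [-0.3221486  -0.17389341 -0.15322673] 280.8725535762088 0.3460457452810357
[[ 0.941  0.339  0.001]
 [ 0.339 -0.941  0.   ]
 [ 0.001  0.    -1.   ]]
```

View pics/w5.png

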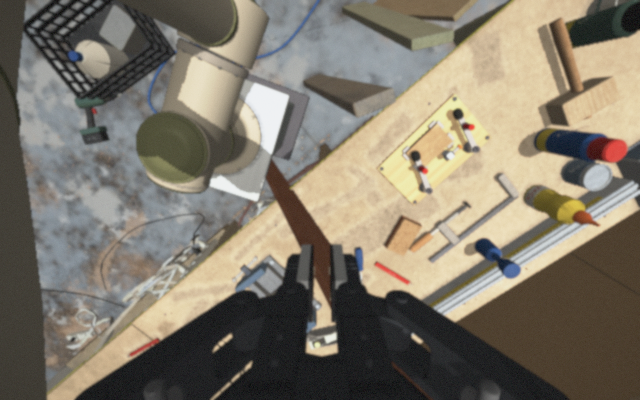

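View pics/s5.png

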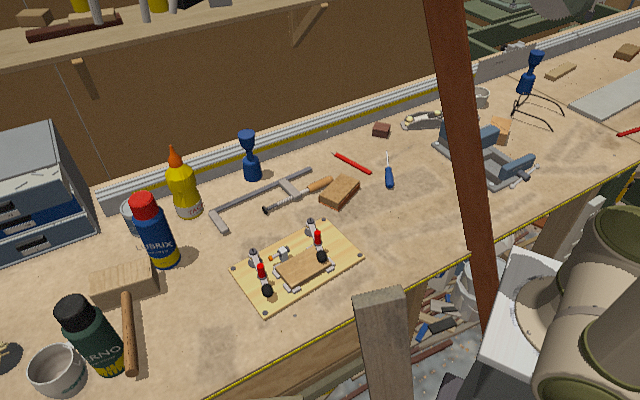

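>>> play_rows([
  [[0.053,0,0.03],[0,0,0]],
  [[0.053,0,0.035],[0,0,0]],
  [[0.053,0,0.035],[0,0,0]],
  [[0.053,0,0.035],[0,0,0]],
  [[0.05,0,0.035],[0,0,0]],
  [[0.05,0,0.04],[0,0,0]],
  [[0.05,0,0.04],[0,0,0]],
  [[0.03,0,0.04],[0,0,-0.19]],
  [[0,0,0.03],[0,0,-0.19]],
  [[0,0,0.03],[0,0,-0.19]],
  [[0,0,0.03],[0,0,-0.19]],
  [[0,0,0],[0,0,-0.19]],
  [[0,0,0],[0,0,-0.19]],
  [[0,0,0],[0,0,0]],
], grip=0.65)

```text
time_s: 5.75
eef_pos: [543.2, 188.9, 362.1]
ee_rot: [-0.0, 0.816, 0.577, -0.001]
force: [0.6, 0.8, -0.4]
grip_width: 0.347
```

```bash
python3 - <<'E'
from h import *
s=ctrl.sense(); p=s['eef_pos']; print(s['time_s'],s['joints'].round(4),p.round(2),s['force'].round(2),s['grip_width'])
print(rot(s['ee_rot']).round(3))
w=cams.capture('wrist'); save('w6',w); print(cams.camera_info('wrist'))
E
```

```text
5.75 [ 1.3100e-01  3.8810e-01  9.9350e-01 -1.0000e-04  1.7620e+00 -1.1001e+00] [543.25 188.86 362.12] [ 0.57  0.79 -0.38] 0.3474567055670494
[[ 0.333  0.943 -0.002]
 [ 0.943 -0.333 -0.   ]
 [-0.001 -0.002 -1.   ]]
{'fx': 287.87958862663834, 'fy': 287.87958862663834, 'cx': 321.37542466671437, 'cy': 200.24284189716948, 'xyz': array([464.7113594 , 217.0995488 , 531.27224302]), 'attitude': array([ 0.80629862, -0.13379211, -0.09377948,  0.56849592])}
```

View pics/w6.png

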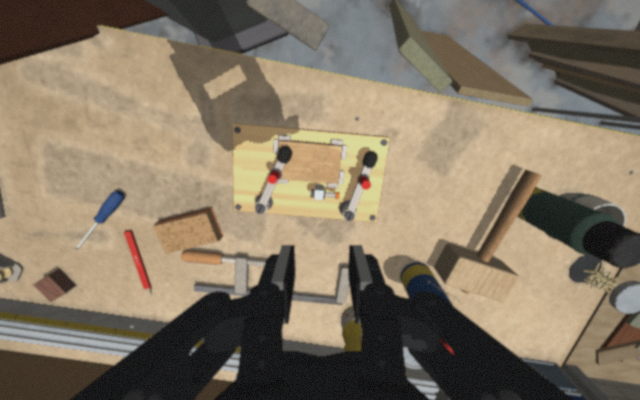

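```bash
python3 - <<'E'
import cv2
a=cv2.imread('pics/w6.png')
cv2.imwrite('pics/w6c.png',cv2.resize(a[115:230,225:400],None,fx=4.5,fy=4.5,interpolation=cv2.INTER_CUBIC))
E
```

```text
(no output)
```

View pics/w6c.png

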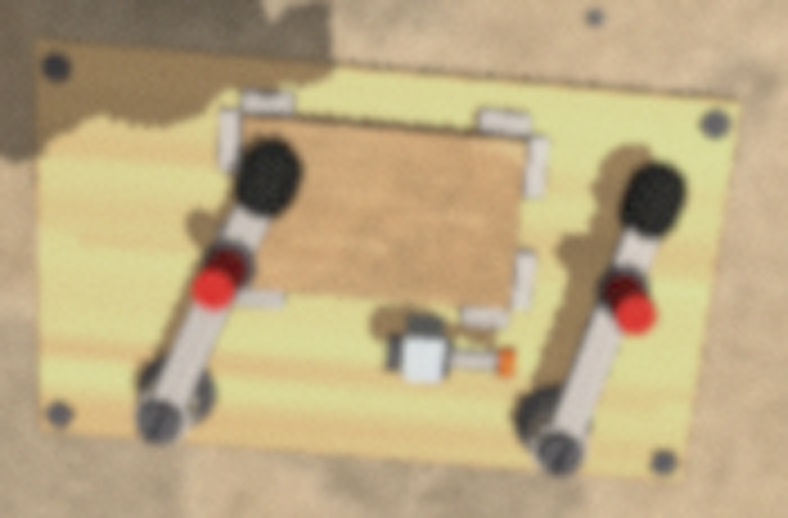

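```bash
python3 - <<'E'
from fit import *
import json
sc={'cLB':(113,320),'cLF':(258,515),'cRF':(660,268),'cRB':(505,112),'pL':(212,240),'pR':(442,118),'kL':(241,298),'kR':(469,167)}
sd={'cRF':(218,420),'cRB':(513,412),'pL':(489,201),'pR':(474,299),'kL':(387,149),'kR':(364,229)}
w={'cLB':(685,478),'cLF':(740,98),'cRF':(40,42),'cRB':(40,430),'pL':(560,453),'pR':(160,422),'kL':(634,314),'kR':(215,289)}
h=lambda u,s,o:(u+.5)/s-.5+o
ob=[('wrist',k,(h(u,4.5,225),h(v,4.5,115))) for k,(u,v) in w.items()]
A=[('scene',k,(h(u,4,200),h(v,4,190))) for k,(u,v) in sc.items()]+[('side',k,(h(u,4,200),h(v,4,130))) for k,(u,v) in sd.items()]
ci={n:cams.camera_info(n) for n in('scene','side','wrist')}
for O in (ob,ob+A):
    def f(p):
        m=model(p); return np.concatenate([np.array(proj(ci[c],m[k]))-o for c,k,o in O])
    r=least_squares(f,[555,165,-.4,-.1,.3],loss='soft_l1')
    print(r.x.round(3)); print(f(r.x).reshape(-1,2).round(1).tolist())
    for k,v in model(r.x).items():
        if k[0] in 'pk':print(k,np.round(v,1))
E
```

```text
[ 5.51520e+02  1.62157e+02 -4.24000e-01 -2.14000e-01  3.73000e-01]
[[0.1, 0.9], [1.1, -0.4], [-2.2, -1.1], [-0.5, 0.7], [0.8, 0.5], [-0.4, 0.6], [0.1, -0.4], [0.1, -0.2]]
pL [661.9 200.2  55. ]
pR [596.1  54.3  55. ]
kL [605.6 241.8  85. ]
kR [547.2 104.3  85. ]
[ 5.50998e+02  1.61091e+02 -4.22000e-01 -2.28000e-01  3.84000e-01]
[[-0.4, 0.7], [0.5, -0.6], [-2.9, -1.1], [-1.0, 0.7], [0.2, 0.4], [-1.0, 0.6], [-0.0, -0.4], [-0.2, -0.0], [-1.2, -2.2], [-1.0, 0.3], [0.9, -1.4], [-2.0, -2.5], [-0.3, 0.6], [-0.1, 0.3], [0.1, 0.7], [-0.2, 0.6], [-1.6, -2.8], [0.4, -0.1], [-0.1, -1.1], [-0.1, -1.3], [-0.2, -0.8], [-0.4, -0.5]]
pL [661.3 199.3  55. ]
pR [595.8  53.3  55. ]
kL [605.6 241.6  85. ]
kR [547.3 103.8  85. ]
```

>>> play_rows([
  [[0,0,0],[0,0,0.128]],
  [[0,0,0],[0,0,0.128]],
  [[0,0,0],[0,0,0.128]],
  [[0.0177,0.0041,0.0516],[0,0,0]],
  [[0.0177,0.0041,0.0516],[0,0,0]],
  [[0.0177,0.0041,0.0516],[0,0,0]],
  [[0.0177,0.0041,0.0516],[0,0,0]],
  [[0.0177,0.0041,0.0516],[0,0,0]],
  [[0.0177,0.0041,0.0516],[0,0,0]],
  [[0,0,0],[0,0,0]],
  [[0,0,0],[0,0,0]],
])

```text
time_s: 6.9
eef_pos: [604.9, 243.4, 131.8]
ee_rot: [0.0, 0.894, 0.448, -0.0]
force: [0.9, -0.5, 1.0]
grip_width: 0.35
```

```bash
python3 - <<'E'
from h import *
s=ctrl.sense(); p=s['eef_pos']; print(s['time_s'],s['joints'].round(4),p.round(2),s['force'].round(2),s['grip_width'])
print(rot(s['ee_rot']).round(3))
w=cams.capture('wrist'); save('w7',w); ci=cams.camera_info('wrist')
for q in [(605.5,241.7,85),(661.5,199.7,55),p]: print(np.round(proj(ci,q)))
print(cams.tip_of('wrist','left_knob')[:1])
a=cams.capture('side');save('d7',a)
E
```

```text
6.9 [ 2.0330e-01  6.5190e-01  1.1700e+00 -1.0000e-04  1.3199e+00 -7.2610e-01] [604.87 243.43 131.76] [ 0.92 -0.47  1.05] 0.34960179770254635
[[ 0.598  0.801 -0.   ]
 [ 0.801 -0.598 -0.   ]
 [-0.    -0.    -1.   ]]
[320. 212.]
[320. 267.]
[321. 236.]
[{'pixel': [322.3, 216.8], 'p': 0.58}]
```

View pics/w7.png

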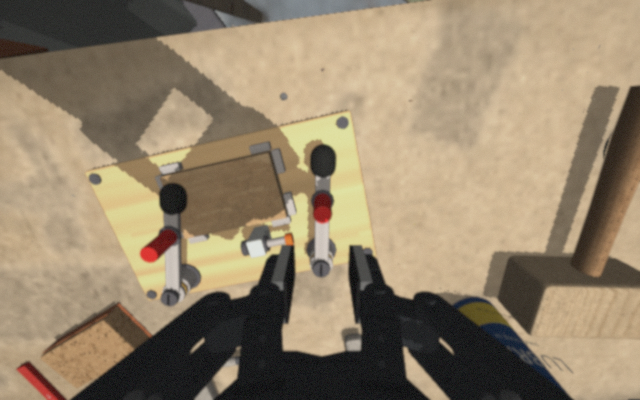

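View pics/d7.png

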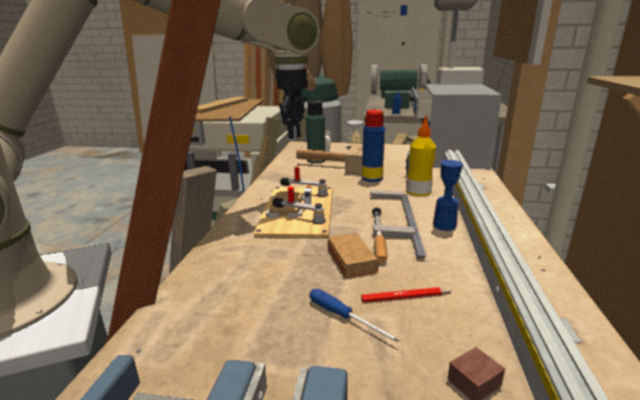

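```bash
python3 - <<'E'
from h import *
cs,cd,cw=[cams.camera_info(n) for n in('scene','side','wrist')]
for px in[(165,268),(150,255),(180,255),(90,300),(155,285)]: print(px,atz(cs,px,0).round(),atz(cs,px,60).round())
for px in [(374,180),(362,178)]: print(atz(cd,px,0).round())
def tri(a,b):
    o1,d1=ray(cs,a);o2,d2=ray(cd,b)
    t=np.linalg.lstsq(np.c_[d1,-d2],o2-o1,rcond=None)[0]
    p,q=o1+d1*t[0],o2+d2*t[1]; return ((p+q)/2).round(),np.linalg.norm(p-q).round()
print(tri((142,195),(374,112)))
for px in[(500,258),(528,335),(470,305)]: print(px,atz(cw,px,60).round(),atz(cw,px,150).round())
E
```

```text
(165, 268) [843. 310.   0.] [795. 335.  60.]
(150, 255) [903. 299.   0.] [851. 325.  60.]
(180, 255) [839. 263.   0.] [792. 292.  60.]
(90, 300) [925. 455.  -0.] [872. 470.  60.]
(155, 285) [828. 356.   0.] [782. 378.  60.]
[854. 267.   0.]
[830. 298.   0.]
(array([857., 282., 202.]), np.float64(6.0))
(500, 258) [755. 347.  60.] [674. 327. 150.]
(528, 335) [859. 330.  60.] [739. 316. 150.]
(470, 305) [787. 298.  60.] [694. 296. 150.]
```

Everything else stands at least 150 mm away, so it is safe to descend over the knob.

>>> play_rows([
  [[-0.001,0,0.03],[0,0,0]],
  [[-0.001,0,0.03],[0,0,0]],
  [[0,0,0.02],[0,0,0]],
  [[0,0,0.0133],[0,0,0]],
  [[0,0,0],[0,0,0]],
  [[0,0,0],[0,0,0]],
])

```text
time_s: 7.65
eef_pos: [604.1, 243.4, 62.2]
ee_rot: [0.0, 0.893, 0.45, 0.001]
force: [0.3, -0.6, -0.0]
grip_width: 0.349
```

```bash
python3 - <<'E'
from h import *
for i in range(3):
    w=cams.capture('wrist')
    s=ctrl.sense(); print(s['force'].round(2),s['wrist_torque'].round(2))
p=s['eef_pos']; print(s['time_s'],p.round(2),s['grip_width'])
save('w8',w)
E
```

```text
[ 0.23 -0.67 -0.42] [-0.01 -0.02 -0.01]
[-0.83 -0.27 -0.31] [-0.01  0.02 -0.05]
[-0.37 -0.45  0.96] [-0.05 -0.   -0.03]
7.8 [604.09 243.35  62.16] 0.34210149817210245
```

View pics/w8.png

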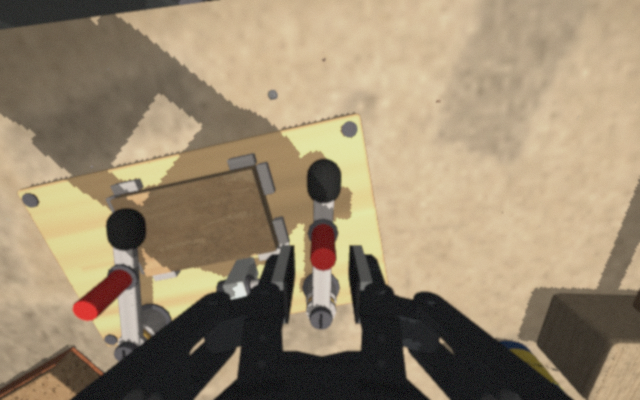

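>>> play_rows([
  [[-0.0067,0.0002,0],[0,0,-0.091]],
  [[-0.0067,0.0002,0],[0,0,-0.091]],
  [[-0.0067,0.0002,0],[0,0,-0.091]],
  [[-0.0067,0.0002,0],[0,0,-0.091]],
  [[-0.0067,0.0002,0],[0,0,-0.091]],
  [[0,0,0],[0,0,0]],
])

```text
time_s: 8.4
eef_pos: [592.6, 220.6, 61.8]
ee_rot: [0.0, 0.799, 0.601, 0.0]
force: [-0.3, -0.0, 0.3]
grip_width: 0.353
```

```bash
cat > f.py <<'E'
from h import *
P=np.array([661.5,199.7]);a=np.pi-.423
def rep(n=3,cam='wrist',P=P,sgn=1,save_=None):
    F=[]
    for i in range(n):
        w=cams.capture(cam); s=ctrl.sense(); F.append(s['force'])
    F=np.array(F); p=s['eef_pos']; v=p[:2]-P; r=np.hypot(*v); th=(np.arctan2(v[1],v[0])-a+np.pi)%(2*np.pi)-np.pi
    X=rot(s['ee_rot']); m=F.mean(0)
    print('t',round(s['time_s'],2),'th_tcp',round(th*sgn,4),'r',r.round(1),'z',p[2].round(1),'yaw',np.arctan2(X[1,0],X[0,0]).round(3),'F',m.round(2),'Fx_tool',(X[:,0]@m).round(2),'Fy',(X[:,1]@m).round(2),'g',round(s['grip_width'],3))
    if save_: save(save_,w)
E
python3 -c "
from f import *
rep(save_='w9')"
```

```text
t 8.55 th_tcp 0.1218 r 72.2 z 61.5 yaw 1.289 F [-0.25 -0.01  0.24] Fx_tool -0.08 Fy -0.24 g 0.353
```

View pics/w9.png

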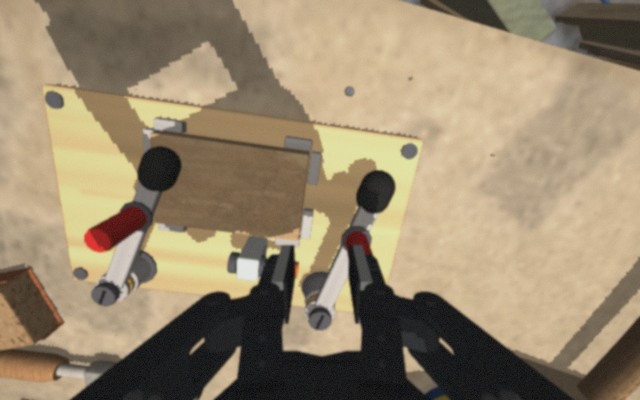

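```bash
cat > th.py <<'E'
from h import *
from scipy.optimize import brentq,minimize_scalar
J=(551.3,161.7,-.423)
def jig(v):
    c,s=np.cos(J[2]),np.sin(J[2]); return (J[0]+c*v[0]-s*v[1],J[1]+s*v[0]+c*v[1],v[2])
def kn(t,side=1,r=70,z=85): return jig((85-r*np.cos(t),side*(80-r*np.sin(t)),z))
E
python3 - <<'E'
from th import *
ci=cams.camera_info('wrist'); p=ctrl.sense()['eef_pos']
print('tcp',np.round(proj(ci,p)),np.round(proj(ci,p+[0,0,23])))
for t in(-.3,-.2,-.1,0,.1,.2): print(t,[np.round(proj(ci,kn(t,1,r,z))) for r,z in((70,85),(70,48),(105,37),(0,55))])
im=cv2.imread('pics/w9.png'); cv2.imwrite('pics/w9c.png',cv2.resize(im[140:340,220:440],None,fx=3.6,fy=3))
E
```

```text
tcp [322. 238.] [322. 256.]
-0.3 [array([371., 270.]), array([362., 241.]), array([384., 193.]), array([320., 321.])]
-0.2 [array([360., 266.]), array([353., 237.]), array([370., 188.]), array([320., 321.])]
-0.1 [array([349., 263.]), array([344., 235.]), array([356., 184.]), array([320., 321.])]
0 [array([337., 261.]), array([334., 233.]), array([341., 181.]), array([320., 321.])]
0.1 [array([325., 260.]), array([324., 232.]), array([326., 179.]), array([320., 321.])]
0.2 [array([312., 260.]), array([314., 232.]), array([311., 180.]), array([320., 321.])]
```

View pics/w9c.png

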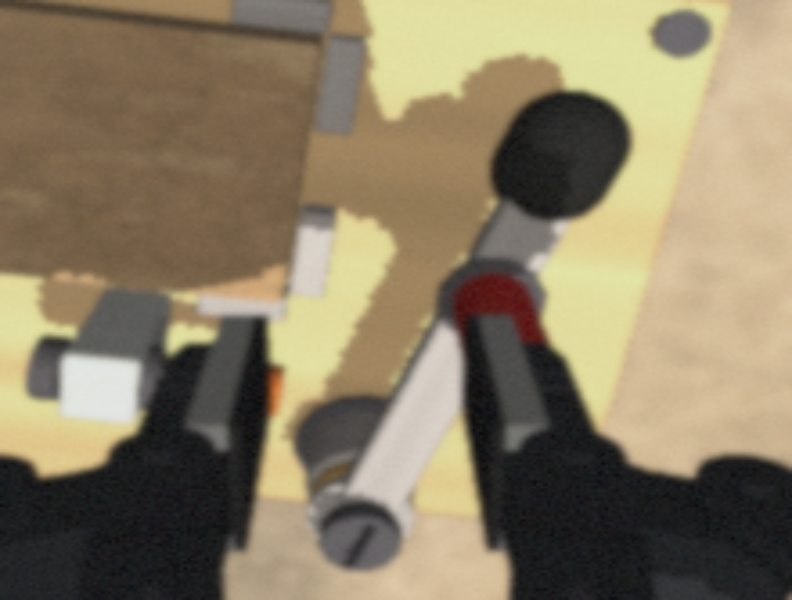

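```bash
python3 - <<'E'
from th import *
ci=cams.camera_info('wrist'); s=ctrl.sense(); p=s['eef_pos'];X=rot(s['ee_rot'])
print('cam in tool',(X.T@(ci['xyz']-p)).round(1))
for y in(-11,-5,0,11):
    for px in((353,246),(371,249),(349,248),(294,245)):
        o,d=ray(ci,px); t=(y-X[:,1]@(o-p))/(X[:,1]@d); q=o+d*t; print(y,px,(X.T@(q-p)).round(1),'z',q[2].round(1))
E
python3 - <<'E'
import sys; sys.path.insert(0,'.')
E
```

```text
cam in tool [  -0.3  -83.5 -168.8]
-11 (353, 246) [ 16.5 -11.  -31.9] z 93.4
-11 (371, 249) [ 25.6 -11.  -35.2] z 96.7
-11 (349, 248) [ 14.2 -11.  -34.1] z 95.6
-11 (294, 245) [-14.9 -11.  -30.8] z 92.3
-5 (353, 246) [ 17.9  -5.  -20.6] z 82.0
-5 (371, 249) [ 27.7  -5.  -24.1] z 85.6
-5 (349, 248) [ 15.4  -5.  -23. ] z 84.4
-5 (294, 245) [-16.1  -5.  -19.4] z 80.9
0 (353, 246) [ 19.1   0.  -11.1] z 72.6
0 (371, 249) [ 29.5   0.  -14.9] z 76.4
0 (349, 248) [ 16.4  -0.  -13.7] z 75.2
0 (294, 245) [-17.1  -0.   -9.9] z 71.4
11 (353, 246) [21.7 11.   9.6] z 51.8
11 (371, 249) [33.4 11.   5.4] z 56.1
11 (349, 248) [18.6 11.   6.7] z 54.7
11 (294, 245) [-19.3  11.   11. ] z 50.4
```

```bash
python3 - <<'E'
from th import *
s=ctrl.sense(); p=s['eef_pos']
for n in('scene','side'):
    im=cams.capture(n); ci=cams.camera_info(n); u=np.array(proj(ci,p)); print(n,u.round(1), [np.round(proj(ci,p+np.array([0,0,d])),1) for d in(23,31)],[np.round(proj(ci,kn(t)),1) for t in(-.22,0,.1)])
    x,y=int(u[0])-50,int(u[1])-40; c=cv2.resize(im[y:y+75,x:x+100],None,fx=7,fy=7,interpolation=cv2.INTER_CUBIC); print(x,y); save(n+'10c',c)
E
```

```text
scene [271.7 267.2] [array([270.6, 260.6]), array([270.3, 258.2])] [array([259.9, 264.8]), array([266.6, 261.9]), array([269.3, 260.2])]
221 227
side [294.2 177.5] [array([293.8, 169.1]), array([293.6, 166.2])] [array([296.2, 166. ]), array([294.8, 167.9]), array([294.7, 168.7])]
244 137
```

View pics/scene10c.png

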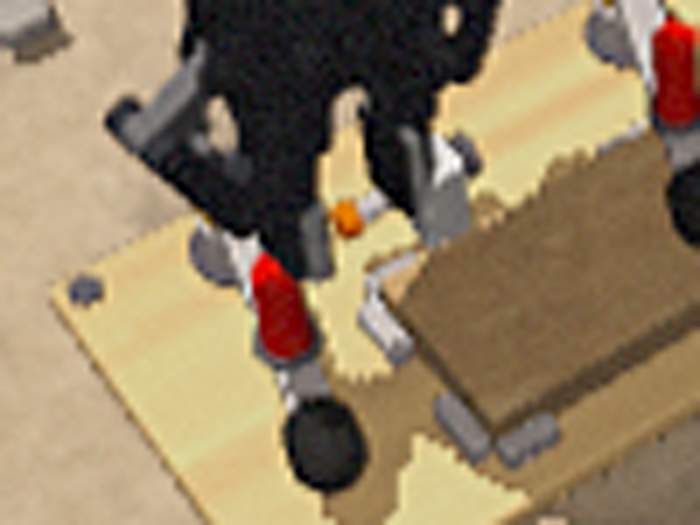

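View pics/side10c.png

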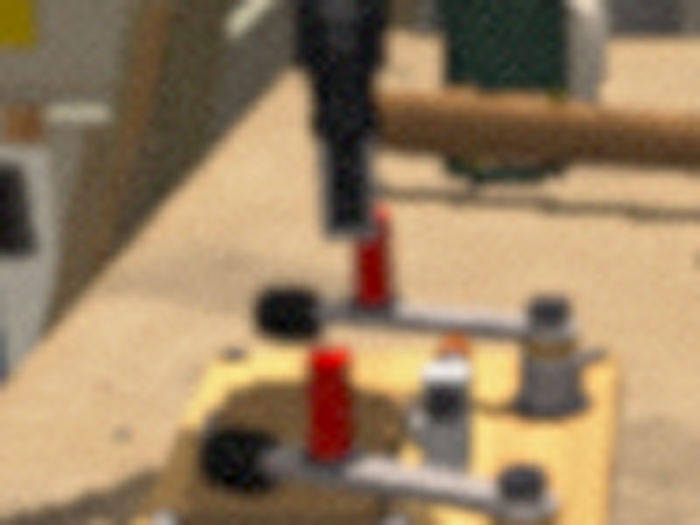

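>>> play_rows([
  [[0.0067,0.0002,0],[0,0,0.091]],
  [[0.0067,0.0002,0],[0,0,0.091]],
  [[0.0067,0.0002,0],[0,0,0.091]],
  [[0.0067,0.0002,0],[0,0,0.091]],
  [[0.0067,0.0002,0],[0,0,0.091]],
  [[0,0,0],[0,0,0]],
])

```text
time_s: 9.25
eef_pos: [603.4, 243.9, 61.0]
ee_rot: [-0.0, 0.893, 0.449, 0.0]
force: [0.3, 1.7, 0.1]
grip_width: 0.351
```

```bash
cat > look.py <<'E'
from th import *
import sys
def look(tag,names=('scene','side')):
    s=ctrl.sense(); p=s['eef_pos']; cs=[]
    for n in names:
        im=cams.capture(n); ci=cams.camera_info(n); u=np.array(proj(ci,p))
        x,y=int(u[0])-35,int(u[1])-30; c=cv2.resize(im[y:y+60,x:x+70],(560,480),interpolation=cv2.INTER_CUBIC)
        f=lambda q:tuple(int(v) for v in ((np.array(proj(ci,q))-[x,y])*8))
        for d,col in((0,(0,255,0)),(20,(0,255,255)),(40,(255,0,255))):
            cv2.circle(c,f(p+np.array([0,0,d])),3,col,-1)
        cs.append(c)
    c=np.hstack(cs); c=cv2.resize(c,(800,int(c.shape[0]*800/c.shape[1]))); save(tag,c)
look(sys.argv[1])
from f import rep
rep(2,save_=sys.argv[1]+'w')
E
python3 look.py l11
```

```text
t 9.45 th_tcp -0.2185 r 72.7 z 61.1 yaw 0.934 F [-0.02  0.08 -0.19] Fx_tool 0.06 Fy -0.06 g 0.35
```

View pics/l11.png

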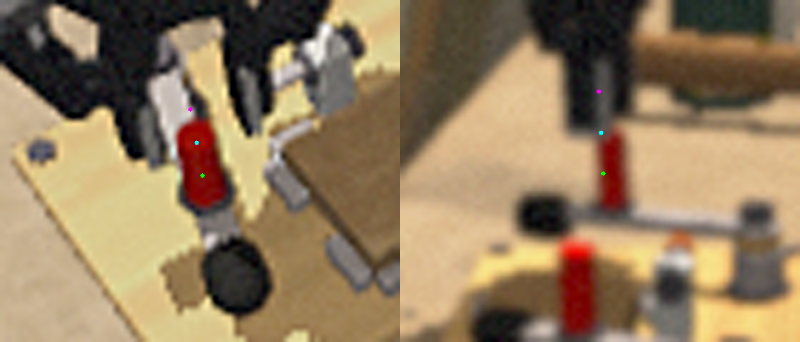

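>>> play_rows([
  [[0,0.001,0.006],[0,0,0]],
  [[0,0.001,0.006],[0,0,0]],
  [[0,0,0.004],[0,0,0]],
  [[0,0,0.004],[0,0,0]],
  [[0,0,0],[0,0,0]],
])

```text
time_s: 9.95
eef_pos: [604.2, 242.4, 45.5]
ee_rot: [-0.0, 0.893, 0.45, -0.0]
force: [-0.3, 0.1, 0.0]
grip_width: 0.351
```

```bash
python3 look.py l12
```

```text
t 10.15 th_tcp -0.2223 r 71.2 z 46.3 yaw 0.933 F [-0.25 -0.76  0.26] Fx_tool -0.76 Fy 0.25 g 0.352
```

View pics/l12.png

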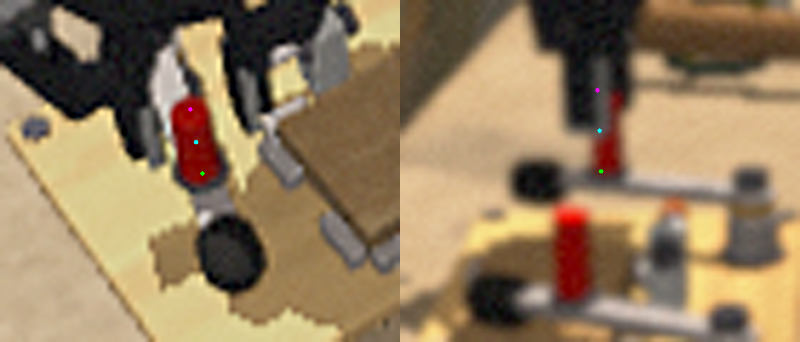

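View pics/l12w.png

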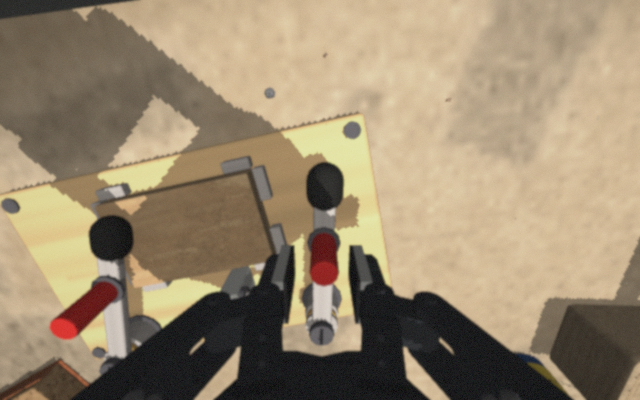

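>>> play_rows([
  [[-0.0067,0.0002,0],[0,0,-0.091]],
  [[-0.0067,0.0002,0],[0,0,-0.091]],
  [[-0.0067,0.0002,0],[0,0,-0.091]],
  [[0,0,0],[0,0,0]],
])

```text
time_s: 10.55
eef_pos: [596.8, 229.4, 46.4]
ee_rot: [-0.0, 0.84, 0.543, 0.0]
force: [0.0, 0.0, -0.2]
grip_width: 0.353
```

```bash
python3 -c "
from f import *
rep(4,save_='w13')"
```

```text
t 10.75 th_tcp -0.0115 r 71.2 z 46.2 yaw 1.146 F [-0.51  0.18  0.24] Fx_tool -0.05 Fy -0.54 g 0.35
```

View pics/w13.png

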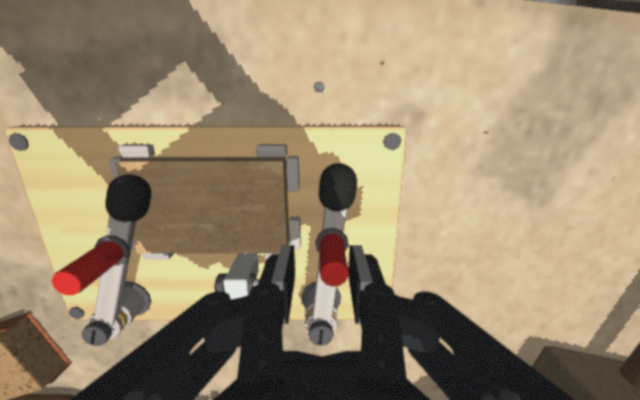

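>>> play_rows([
  [[-0.0053,0.0002,0],[0,0,-0.073]],
  [[-0.0053,0.0002,0],[0,0,-0.073]],
  [[-0.0053,0.0002,0],[0,0,-0.073]],
  [[-0.004,0.0001,0],[0,0,-0.055]],
  [[-0.004,0.0001,0],[0,0,-0.055]],
])

```text
time_s: 11.25
eef_pos: [591.7, 212.8, 46.2]
ee_rot: [-0.0, 0.763, 0.647, 0.0]
force: [-0.6, 1.6, 0.6]
grip_width: 0.35
```

```bash
python3 -c "
from f import *
rep(4,save_='w14')"
```

```text
t 11.45 th_tcp 0.2411 r 70.9 z 46.1 yaw 1.404 F [-0.83  0.82 -0.29] Fx_tool 0.67 Fy -0.96 g 0.353
```

View pics/w14.png

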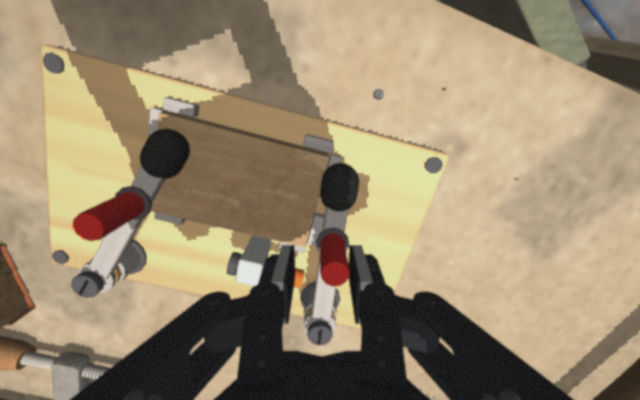

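>>> play_rows([
  [[-0.0027,0.0001,0],[0,0,-0.037]],
  [[-0.0027,0,0],[0,0,-0.037]],
])

```text
time_s: 11.65
eef_pos: [591.6, 209.2, 46.3]
ee_rot: [-0.0, 0.744, 0.668, 0.001]
force: [1.7, 6.3, 0.8]
grip_width: 0.353
```

```bash
python3 -c "
from f import *
rep(3,save_='w15')"
```

```text
t 11.8 th_tcp 0.2903 r 70.5 z 46.5 yaw 1.463 F [0.92 3.79 1.2 ] Fx_tool 3.87 Fy 0.5 g 0.349
```

>>> play_rows([
  [[-0.0027,0.0001,0],[0,0,-0.037]],
  [[-0.0027,0,0],[0,0,-0.037]],
])

```text
time_s: 12.0
eef_pos: [592.0, 206.3, 47.1]
ee_rot: [0.0, 0.724, 0.69, 0.003]
force: [2.9, 9.2, 5.5]
grip_width: 0.353
```

```bash
python3 -c "
from f import *
rep(3,save_='w16')"
```

```text
t 12.15 th_tcp 0.3515 r 70.4 z 46.5 yaw 1.521 F [0.06 2.12 1.87] Fx_tool 2.12 Fy -0.04 g 0.348
```

View pics/w16.png

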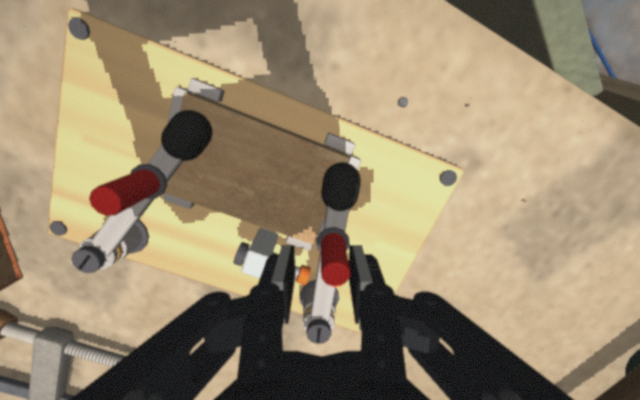

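>>> play_rows([
  [[-0.0015,0,0],[0,0,-0.02]],
  [[-0.0015,0,0],[0,0,-0.02]],
  [[-0.0015,0,0],[0,0,-0.02]],
])

```text
time_s: 12.45
eef_pos: [591.3, 201.8, 46.6]
ee_rot: [0.0, 0.708, 0.707, 0.001]
force: [1.4, 7.8, 3.1]
grip_width: 0.349
```

```bash
python3 -c "
from f import *
rep(2)"
```

```text
t 12.55 th_tcp 0.3953 r 70.3 z 46.5 yaw 1.569 F [1.6  6.45 3.64] Fx_tool 6.46 Fy 1.59 g 0.349
```

>>> play_rows([
  [[-0.0015,0,0],[0,0,-0.02]],
  [[-0.0015,0,0],[0,0,-0.02]],
])

```text
time_s: 12.75
eef_pos: [591.3, 199.6, 46.6]
ee_rot: [-0.0, 0.696, 0.718, 0.001]
force: [1.7, 7.2, 3.4]
grip_width: 0.35
```

```bash
python3 -c "
from f import *
rep(2,save_='w17')"
```

```text
t 12.85 th_tcp 0.427 r 70.3 z 46.6 yaw 1.6 F [1.4  6.34 2.94] Fx_tool 6.3 Fy 1.6 g 0.349
```

View pics/w17.png

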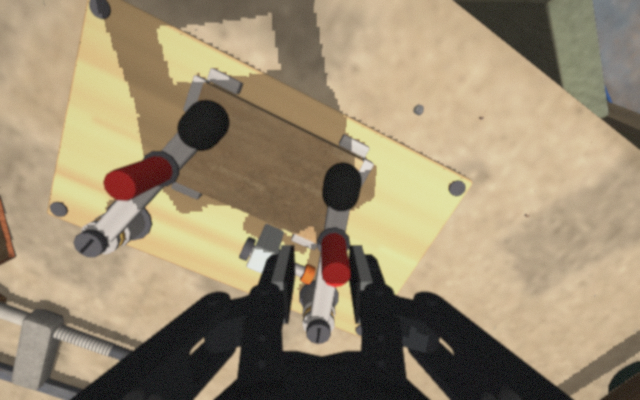

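>>> play_rows([
  [[-0.0013,0,0],[0,0,-0.018]],
  [[-0.0013,0,0],[0,0,-0.018]],
])

```text
time_s: 13.05
eef_pos: [591.3, 197.7, 46.6]
ee_rot: [-0.0, 0.686, 0.727, 0.001]
force: [0.7, 7.4, 3.1]
grip_width: 0.351
```

```bash
python3 -c "
from f import *
rep(2)"
```

```text
t 13.15 th_tcp 0.4527 r 70.3 z 46.6 yaw 1.629 F [1.3  6.66 3.1 ] Fx_tool 6.58 Fy 1.69 g 0.351
```

>>> play_rows([
  [[-0.0013,0,0],[0,0,-0.018]],
  [[-0.0013,0,0],[0,0,-0.018]],
])

```text
time_s: 13.35
eef_pos: [591.4, 196.1, 46.6]
ee_rot: [-0.0, 0.676, 0.737, 0.001]
force: [1.6, 10.3, 3.4]
grip_width: 0.35
```

```bash
python3 -c "
from f import *
rep(2)"
```

```text
t 13.45 th_tcp 0.4755 r 70.2 z 46.6 yaw 1.657 F [1.75 8.58 2.88] Fx_tool 8.4 Fy 2.49 g 0.346
```

>>> play_rows([
  [[-0.0012,0,0],[0,0,-0.016]],
  [[0,0,0],[0,0,0]],
])

```text
time_s: 13.65
eef_pos: [591.5, 195.4, 46.6]
ee_rot: [-0.0, 0.671, 0.741, 0.001]
force: [1.2, 10.3, 4.2]
grip_width: 0.349
```

```bash
python3 -c "
from f import *
rep(4,save_='w18')
import cv2
a=cv2.imread('pics/w18.png'); cv2.imwrite('pics/w18c.png',cv2.resize(a[150:350,240:400],None,fx=3,fy=3))"
```

```text
t 13.85 th_tcp 0.4843 r 70.1 z 46.6 yaw 1.669 F [1.57 9.79 2.71] Fx_tool 9.59 Fy 2.53 g 0.354
```

View pics/w18c.png

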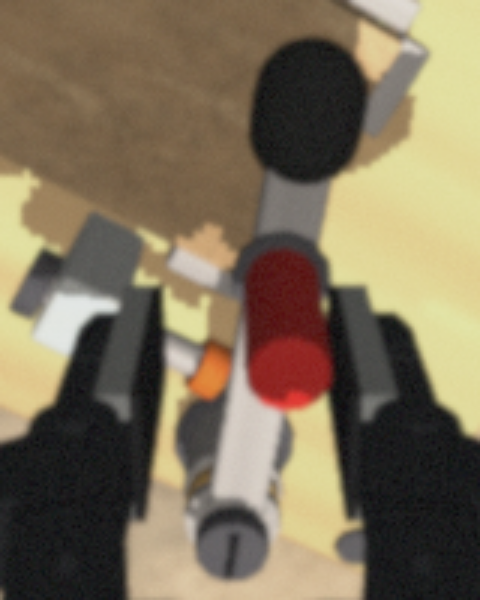

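>>> play_rows([
  [[-0.0004,0,0],[0,0,-0.005]],
  [[0,0,0],[0,0,0]],
  [[0,0,0],[0,0,0]],
  [[0,0,0],[0,0,0]],
  [[0,0,0],[0,0,0]],
  [[0,0,0],[0,0,0]],
  [[0,0,0],[0,0,0]],
  [[0,0,0],[0,0,0]],
  [[0,0,0],[0,0,0]],
  [[0,0,0],[0,0,0]],
  [[0,0,0],[0,0,0]],
])

```text
time_s: 14.95
eef_pos: [591.5, 195.3, 46.6]
ee_rot: [-0.0, 0.67, 0.742, 0.002]
force: [2.3, 10.0, 3.3]
grip_width: 0.35
```

```bash
python3 -c "
from f import *
rep(4)"
```

```text
t 15.15 th_tcp 0.4862 r 70.1 z 46.6 yaw 1.673 F [ 2.08 10.72  3.03] Fx_tool 10.46 Fy 3.17 g 0.353
```

>>> play_rows([
  [[0.004,0,0],[0,0,0]],
  [[0.006,0,0],[0,0,0]],
  [[0,0,-0.01],[0,0,0]],
  [[0,0,-0.02],[0,0,0]],
  [[0,0,-0.03],[0,0,0]],
  [[0,0,-0.03],[0,0,0]],
  [[0,0,0],[0,0,0.16]],
  [[0,0,0],[0,0,0.16]],
  [[0,0,0],[0,0,0.16]],
  [[0,0,0],[0,0,0.16]],
  [[0,0,0],[0,0,0.16]],
  [[0,0,0],[0,0,0.16]],
  [[0,0,0],[0,0,0.18]],
  [[0,0,0],[0,0,0]],
])

```text
time_s: 16.55
eef_pos: [590.6, 200.8, 114.9]
ee_rot: [0.0, 0.926, 0.379, 0.001]
force: [0.5, 0.1, -0.2]
grip_width: 0.346
```

```bash
python3 - <<'E'
from f import *
rep(2,save_='w20')
from th import *
s=ctrl.sense(); X=rot(s['ee_rot']); t=np.array([547.3,104.0,s['eef_pos'][2]]); print(s['eef_pos'].round(1),(X.T@(t-s['eef_pos'])).round(1))
ci=cams.camera_info('wrist'); print([(a,np.round(proj(ci,kn(a)))) for a in(.36,.4,.44)], np.round(proj(ci,(547.3,104,85))))
save('s20',cams.capture('scene'))
E
```

```text
t 16.65 th_tcp 0.4063 r 71.0 z 114.4 yaw 0.782 F [0.18 0.03 0.17] Fx_tool 0.15 Fy 0.11 g 0.354
[590.6 200.9 114.4] [-99.   38.3  -0. ]
[(0.36, array([326., 218.])), (0.4, array([323., 220.])), (0.44, array([321., 223.]))] [196. 265.]
```

View pics/w20.png

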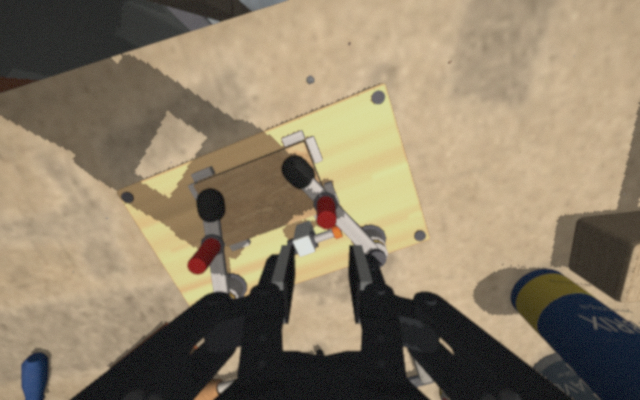

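>>> play_rows([
  [[-0.033,0.0128,0],[0,0,0]],
  [[-0.033,0.0128,0],[0,0,0]],
  [[-0.033,0.0128,0],[0,0,0]],
  [[-0.033,0.0128,0],[0,0,0]],
  [[0,0,0.01],[0,0,0]],
  [[0,0,0],[0,0,0]],
])

```text
time_s: 17.3
eef_pos: [546.5, 104.1, 105.6]
ee_rot: [-0.0, 0.925, 0.38, -0.0]
force: [-0.7, 0.4, 0.5]
grip_width: 0.35
```

```bash
sed -i 's/^rep(2/rep(2,P=np.array([596.0,53.8]),sgn=-1/; s/^from f import rep/from f import rep,np/' look.py; python3 look.py l21
```

```text
t 17.5 th_tcp 0.3848 r 70.8 z 106.2 yaw 0.78 F [ 0.12 -0.13 -0.24] Fx_tool -0.01 Fy 0.18 g 0.351
```

View pics/l21.png

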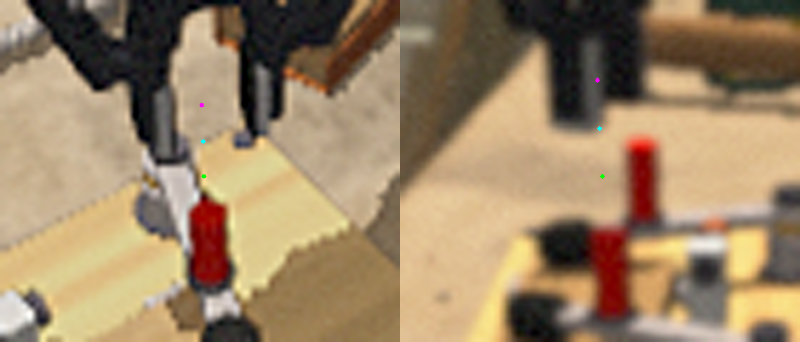

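View pics/l21w.png

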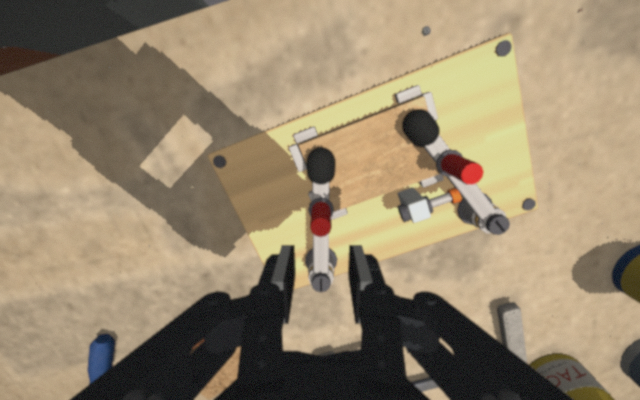

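>>> play_rows([
  [[0,0,0.025],[0,0,0]],
  [[0,0,0.025],[0,0,0]],
  [[0,0,0.02],[0,0,0]],
  [[0,0,0.009],[0,0,0]],
  [[0,0,0],[0,0,0]],
  [[-0.004,0.0001,0],[0,0,-0.055]],
  [[-0.004,0.0001,0],[0,0,-0.055]],
  [[-0.004,0.0001,0],[0,0,-0.055]],
  [[-0.004,0.0001,0],[0,0,-0.055]],
  [[0,0,0],[0,0,0]],
])

```text
time_s: 18.5
eef_pos: [539.8, 95.4, 47.9]
ee_rot: [0.0, 0.889, 0.458, 0.001]
force: [2.0, 2.5, -0.9]
grip_width: 0.349
```

```bash
python3 look.py l22
```

```text
t 18.7 th_tcp 0.2133 r 69.9 z 47.6 yaw 0.95 F [1.93 2.39 2.51] Fx_tool 3.07 Fy 0.18 g 0.352
```

View pics/l22w.png

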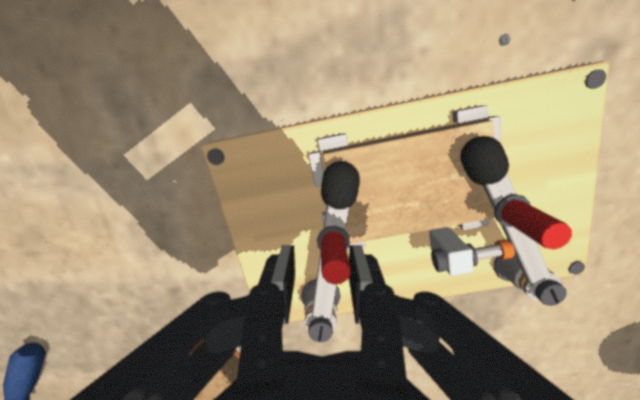

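>>> play_rows([
  [[-0.004,0.0001,0],[0,0,-0.055]],
  [[-0.004,0.0001,0],[0,0,-0.055]],
  [[-0.004,0.0001,0],[0,0,-0.055]],
  [[-0.004,0.0001,0],[0,0,-0.055]],
  [[-0.004,0.0001,0],[0,0,-0.055]],
  [[-0.004,0.0001,0],[0,0,-0.055]],
  [[-0.004,0.0001,0],[0,0,-0.055]],
  [[-0.004,0.0001,0],[0,0,-0.055]],
  [[-0.004,0.0001,0],[0,0,-0.055]],
  [[-0.004,0.0001,0],[0,0,-0.055]],
  [[-0.004,0.0001,0],[0,0,-0.055]],
  [[-0.004,0.0001,0],[0,0,-0.055]],
  [[0,0,0],[0,0,0]],
])

```text
time_s: 20.0
eef_pos: [526.3, 61.6, 46.9]
ee_rot: [-0.0, 0.742, 0.67, -0.0]
force: [-0.2, 1.0, 1.6]
grip_width: 0.352
```

```bash
python3 look.py l23
```

```text
t 20.2 th_tcp -0.3095 r 69.9 z 46.8 yaw 1.469 F [-0.12  0.67  0.3 ] Fx_tool 0.65 Fy -0.18 g 0.35
```

View pics/l23w.png

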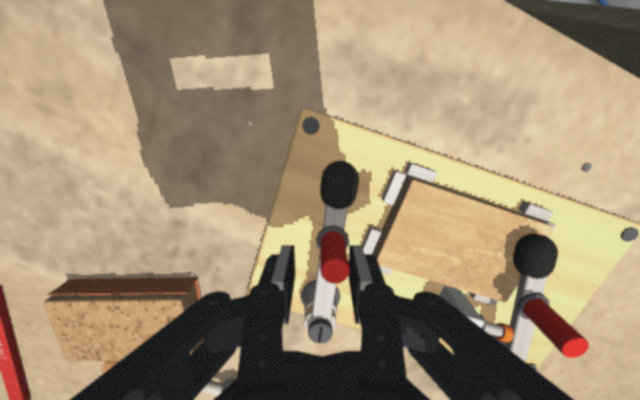

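>>> play_rows([
  [[0.004,0,0],[0,0,0]],
  [[0.005,0,0],[0,0,0]],
  [[0,0,-0.01],[0,0,0]],
  [[0,0,-0.03],[0,0,0]],
  [[0,0,-0.04],[0,0,0]],
  [[0,0,-0.05],[0,0,0]],
  [[0,0,-0.05],[0,0,0]],
  [[0,0,-0.05],[0,0,0]],
  [[0,0,0],[0,0,0]],
])

```text
time_s: 21.1
eef_pos: [529.2, 68.4, 224.9]
ee_rot: [0.004, 0.742, 0.67, 0.003]
force: [-0.8, 0.9, 0.3]
grip_width: 0.348
```

```bash
python3 - <<'E'
from th import *
s=ctrl.sense(); print(s['time_s'],s['eef_pos'].round(1),s['force'].round(2))
w=cams.capture('wrist'); save('w24',w); ci=cams.camera_info('wrist')
for sd in(1,-1):
    for t in(-.2,.35,.4): print(sd,t,[np.round(proj(ci,kn(t,sd,r,z))) for r,z in((70,85),(105,37),(0,55))])
a=cams.capture('scene'); save('s24c',cv2.resize(a[200:330,215:385],None,fx=4,fy=4,interpolation=cv2.INTER_CUBIC))
E
```

```text
21.1 [529.2  68.4 224.9] [-0.77  0.94  0.29]
1 -0.2 [array([475., 230.]), array([474., 193.]), array([430., 262.])]
1 0.35 [array([445., 223.]), array([433., 183.]), array([430., 262.])]
1 0.4 [array([442., 223.]), array([428., 183.]), array([430., 262.])]
-1 -0.2 [array([322., 181.]), array([326., 143.]), array([316., 227.])]
-1 0.35 [array([354., 194.]), array([368., 161.]), array([316., 227.])]
-1 0.4 [array([356., 196.]), array([371., 164.]), array([316., 227.])]
```

View pics/w24.png

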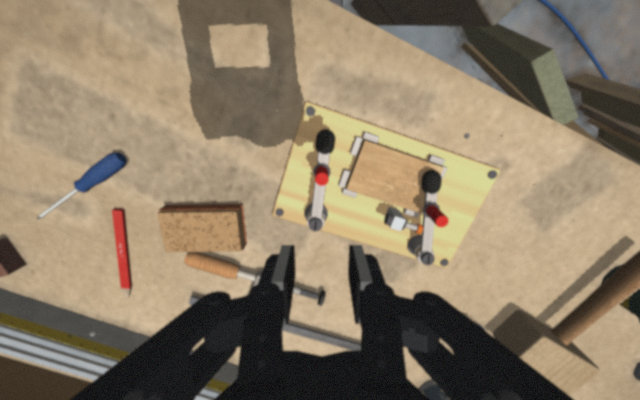

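View pics/s24c.png

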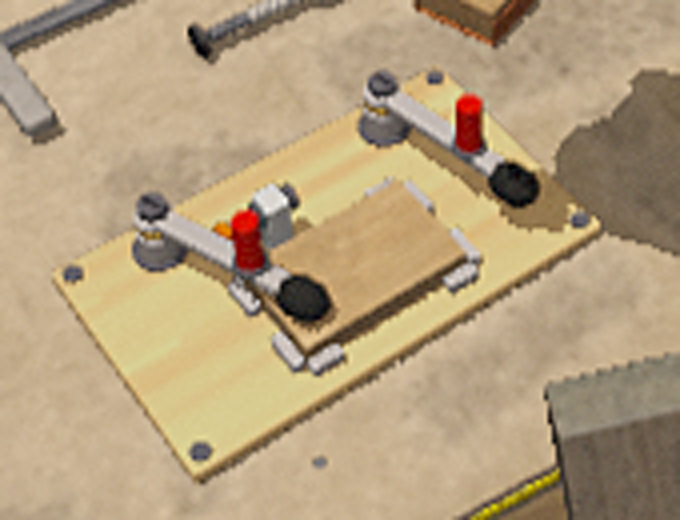

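```bash
python3 -c "
from rig import ctrl
print(ctrl.finish_job())"
```

```text
the job is handed in; nothing more can be done
None
```

I swung the left clip onto the piece until it met its stop, then swung the right clip off, and handed the job in at about 21 s of the 53 s allowed. No verdict was reported.

- **Left clip:** The push force at the knob stayed near 6.4 N while the clip slid over the piece, then rose to about 10 N. I read the rise as contact with the stop at about 6 to 7 N. That figure is worked out from the knob force and is well under 18 N. The wrist picture showed the orange tip against the arm, and I held it there for over a second before letting go.
- **Right clip:** I pushed it off to about -0.2 rad. Its toe is 25 mm beyond the piece's end at 0, so it is past that. I worked the angle out from the arm's position.
- **Last pictures:** The left toe is on the piece, with the clip at about 0.39 rad. The piece is in its nest, and the right toe is well clear of the end. The sander, pencil and driver looked undisturbed, and the gripper was about 140 mm above the knobs with only noise on the force reading.

**Wrong first try:** My first push at the left knob passed above it without moving anything. In the pictures the fingertips sat roughly 20 mm behind the stated tool point. I went back, lowered the hand about 15 mm and repeated the push.

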